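# Put the eye lathe's parts away in their fitted blocks

### The job

The little lathe for turning artificial eyes has been stripped down. Put its four parts, the three-jaw chuck, the collet chuck, the tool post and the tailstock, each upright into the wooden storage block whose recess has the outline and size of its foot, fully down on the felt. Set the parts down rather than dropping them, and leave the file and the tub of eyes where they are.

Things in the scene. Friction and masses are not known exactly. Their poses are not given: they have to be found in the camera images.
- jaw_chuck: Three-jaw lathe chuck on its back: bright steel disc 62 mm in diameter, 32 mm high, with three dark stepped jaws on top up to 45 mm (within 29 mm of the axis). About 0.6 kg; grip across the disc. Origin: centre of the underside, z up; starts upright on the 2 mm mat. Belongs in the large round recess, any yaw.
- collet_chuck: Collet chuck on its back: bright steel disc 44 mm in diameter, 30 mm high, on it a dark slotted nut 36 mm in diameter up to 45 mm. About 0.35 kg; grip across the disc. Origin: centre of the underside, z up; starts upright on the 2 mm mat. Belongs in the small round recess, any yaw.
- tool_post: Four-way tool post, bright steel, 44 x 44 mm: foot 0-12 mm, dark slot (30 x 30 core) 12-24 mm, head 24-40 mm high, corner screws to 44, nut and stud in the middle to 52 mm. About 0.38 kg; grip across two parallel faces of the head. Origin: centre of the underside, z up; starts upright on the 2 mm mat. x, y point at its faces. Belongs in the square recess, any of four turns.
- tailstock: Tailstock: steel foot 64 (x) x 40 (y), 12 mm high; grey casting 46 x 28 mm from 12 to 62 mm, clamp screw to 68; at 48 mm height a quill and pointed centre to x = +59, a 34 mm handwheel at x = -33 to -41, crank to -57. 0.4 kg; grip the casting's 28 mm (along y) at x = 0. Origin: centre of the underside, z up; starts upright on the 2 mm mat. Belongs in the oblong recess, either way round.
- block_large_round: Storage block for the three-jaw chuck: wooden block 104 x 104 mm, 18 mm high, fixed on the mat, with a centred recess 8 mm deep, dark felt floor, rim chamfered 2 mm. Origin: centre of its underside (recess floor at z = +10 mm, top at +18 mm); x, y along its sides, z up. The recess is round, 76 mm in diameter.
- block_small_round: Storage block for the collet chuck: wooden block 104 x 104 mm, 18 mm high, fixed on the mat, with a centred recess 8 mm deep, dark felt floor, rim chamfered 2 mm. Origin: centre of its underside (recess floor at z = +10 mm, top at +18 mm); x, y along its sides, z up. The recess is round, 58 mm in diameter.
- block_square: Storage block for the tool post: wooden block 104 x 104 mm, 18 mm high, fixed on the mat, with a centred recess 8 mm deep, dark felt floor, rim chamfered 2 mm. Origin: centre of its underside (recess floor at z = +10 mm, top at +18 mm); x, y along its sides, z up. The recess is square, 58 x 58 mm, its sides parallel to the block's.
- block_oblong: Storage block for the tailstock: wooden block 104 x 104 mm, 18 mm high, fixed on the mat, with a centred recess 8 mm deep, dark felt floor, rim chamfered 2 mm. Origin: centre of its underside (recess floor at z = +10 mm, top at +18 mm); x, y along its sides, z up. The recess is oblong, 78 mm along x and 54 mm along y.
- file: Bystander: a flat file with an orange handle, 190 mm long, 16 mm wide, 14 mm high, lying on the bare table along its x. Origin: under the joint of handle and blade, near the middle. Leave it alone.
- eye_tub: Bystander: a clear plastic tub of white artificial eyes, 112 mm across the rim, 55 mm high, on the bare table at the right. Origin: centre of its underside. Leave it alone. (Also on the table, fixed: the stripped lathe, 0.15 m high, at the far right, and a clay hand, 0.26 m high, at the far left.)
Not all that is in view belongs to the job. Leave any orange or turquoise look-alike of the block_small_round alone.

How it is judged:
By the outcome, as a careful person would: the job done as asked, in the order asked, and still so for the second after the job is handed in, with the robot touching nothing.
It also fails if it takes over 112 s, if anything falls off the work surface, if the arm or the gripper's body presses on something with over 40 N, if the wrist force passes 120 N, or if a joint passes its speed limit or range.

### The arm

A 6-joint arm with a two-finger parallel gripper is mounted at the origin on the work surface. World frame = base frame: x ahead of the robot, y to its left, z up, the work surface at z = 0. Lengths are in m, angles in rad, forces in N, time in s.
With the tool pointing down it reaches from about 0.3 to 0.775 m from the base axis. Payload 14.6 kg.
Tool frame: the origin (TCP) lies between the finger pads; the fingertips stand 11 mm ahead of it and the grasp point (between the pads) lies 8 mm behind it; z points along the fingers, y is the line along which they close (so a half turn about z gives the same grasp; the last joint's range is limited). The gripper opens to 94 mm and grips with 3 to 60 N. Pads are 16 mm wide; open, the fingers measure 119 mm over their backs; the gripper's body (75 mm by 177 mm) begins 78 mm behind the grasp point.
Start: joints at [-1.175, 0.3, 1.521, -0, 1.321, -0.067], TCP at [0.246, -0.492, 0.19] pointing down, gripper open.
Joint ranges: [-3.03, 3.03], [-0.79, 2.21], [0.23, 2.52], [-1.04, 4.18], [0, 3.07], [-2.55, 2.55]. Speed limits (rad/s): [2.22, 2.22, 2.57, 3.14, 3.14, 3.14].

### API

Orientations are given as a unit quaternion [w, x, y, z].
In Python, from station import ctrl gives the robot as it stands.
- The arm moves only by the tool apply_moves, never from a script. Its argument "plan" is a list that holds one entry, the list of rows, each a list of 5 numbers: the shift along the world's x, y, z in units of 25 mm (1.0 is 25 mm), then the turn about the world's z in units of 5 degrees (1.0 is 5 degrees), then the opening, from 0 (shut) to 1 (fully open). In form: [[[dx, dy, dz, twist, gripper], ...]]. A call has 1 to 5 rows; each row shifts and turns the commanded pose from where the row before left it; what a row does not reach is not made up. A row lasts 1/10 s, in which the tool goes at most 50 mm and 8.59 degrees, less where a joint would pass 70% of its speed; a pose out of reach is approached as far as the arm can. A call is refused whole if a number of a shift passes 1 or a number of a turn 1, either way. A call with a gripper value outside its range is refused whole. The fingers move at their own pace and stop on an object; the grip force is fixed at half the most. Time passes only in rows, so rows that do not move let the fingers close. It gives the time, the measured TCP pose, the force, the opening and the grip force at its end, in the units of the state.
- ctrl.observe(): the state, without advancing time (a new reading comes with each control period).
- ctrl.snapshot(name): name is "scene" or "top" or "wrist"; returns a dict with "pixels" (480x640x3 uint8, red, green, blue), "camera_matrix" (3x3 intrinsics, pixels), "position" and "orientation" of the camera in the world. Camera axes: x right, y down, z forward; pixel columns grow to the right and rows downward; lengths in m; the calibration is good to about 2 mm. The wrist camera is an equidistant fisheye: a pixel r from the principal point sees the ray r / f radians off the axis. A picture is of the moment at which its call begins. There is no depth.
- ctrl.job_done(): hands the job in; it is judged then, once.
Trained networks look in a picture, given as the dict that the camera call returned (one of the last four; its "shot" number tells which), for a name from the list of things; names that differ only in an ending like _2 or _b are one class to them, and where a whole thing is asked for, a point or a joint stands for the part that bears it (a point fixed in the world has none). Each returns a list of dicts, best first, with "conf" (0 to 1); they miss things now and then, are a little off and sometimes report something else, mostly with a low value. They report only what shows in the picture. A call takes as long as a camera call. They do not tell look-alikes from the thing itself.
- ctrl.regions_of(picture, name): "mask" (480x640 bool, what is visible of it) and "at" ([column, row] in pixels, amid what is visible of it).
The state is a dict: "time_s": time; "joint_pos": joint angles; "joint_velocities": joint speeds; "tau": joint torques, N m; "ee_pos": TCP position; "ee_rot": TCP orientation; "ft_force": force on the tool from outside, world axes, zero at the start; "ft_torque": the same for the moment, N m; "finger_gap": opening from 0.0 (shut) to 1.0 (fully open); "finger_force": force on a finger pad.
Only numpy, scipy, OpenCV 4.12 (cv2) and the standard library are available. Lean on these libraries where they do the work, as an engineer would, in place of code of your own. Each camera call takes 0.05 s, during which the arm holds its last target. There are 200 camera calls.

## Working session

There is one attempt and no reset: what is moved stays moved. The work goes in short steps, Python scripts to look and compute and a tool call to move; the robot and the scene stay as the last step left them, time stands still between calls to the robot, and variables do not carry over. Pictures are saved under pics/ and viewed, at most 14 in all, crops included, and the job is handed in when it is done.

Besides the shell and the picture viewer there is one more tool, called after ">>>" as name([rows], argument=value, ...), one row to a line, values as JSON. apply_moves: Moves the arm, as the interface text tells. Its arguments: {"type":"object","properties":{"plan":{"type":"array"}},"required":["plan"]}

```bash
ls; mkdir -p pics; python3 - <<'E'
from station import ctrl
import cv2
s=ctrl.observe(); print({k:s[k] for k in('time_s','ee_pos','ee_rot','finger_gap')})
for n in('top','scene'):
    p=ctrl.snapshot(n); cv2.imwrite(f'pics/{n}0.png',p['pixels'][:,:,::-1])
    print(n,p['camera_matrix'],p['position'],p['orientation'])
    for o in ['jaw_chuck','collet_chuck','tool_post','tailstock','block_large_round','block_small_round','block_square','block_oblong','file','eye_tub']:
        print(o,[(round(r['conf'],2),[round(float(a)) for a in r['at']],int(r['mask'].sum())) for r in ctrl.regions_of(p,o)])
E
```

```text
pics
{'time_s': 0.0, 'ee_pos': array([ 0.24541368, -0.49188869,  0.18948649]), 'ee_rot': array([-5.78796117e-04,  9.73351435e-01,  2.29317764e-01, -1.11969334e-04]), 'finger_gap': 1.0017209816671464}
top [[508.76523326   0.         321.2511013 ]
 [  0.         508.76523326 234.04195968]
 [  0.           0.           1.        ]] [0.32905436 0.03034003 1.40731116] [ 0.06635843 -0.70052428  0.70788928 -0.06127855]
jaw_chuck [(0.71, [310, 277], 401)]
collet_chuck [(0.76, [256, 317], 212)]
tool_post [(0.67, [368, 279], 258)]
tailstock [(0.94, [419, 297], 422)]
block_large_round [(0.61, [431, 225], 1529), (0.28, [294, 210], 1380)]
block_small_round [(0.91, [150, 339], 1607), (0.81, [238, 236], 1371), (0.7, [371, 142], 1373), (0.59, [152, 204], 1459), (0.58, [292, 139], 1298)]
block_square [(0.91, [375, 208], 1447)]
block_oblong [(0.64, [295, 210], 1397)]
file [(0.77, [176, 280], 335)]
eye_tub [(0.65, [506, 256], 1407)]
scene [[601.09634814   0.         321.71902543]
 [  0.         601.09634814 231.97718794]
 [  0.           0.           1.        ]] [ 1.43999118 -0.57709184  1.0237826 ] [-0.34873433  0.82353382  0.40713053 -0.18552934]
jaw_chuck [(0.75, [303, 204], 439)]
collet_chuck [(0.85, [328, 160], 266)]
tool_post [(0.7, [249, 226], 512)]
tailstock []
block_large_round [(0.97, [212, 300], 2037), (0.25, [188, 235], 758)]
block_small_round [(0.87, [424, 284], 1961), (0.85, [395, 201], 1369), (0.77, [341, 337], 2381), (0.74, [388, 122], 864), (0.62, [486, 182], 1220)]
block_square [(0.56, [285, 280], 1941)]
block_oblong [(0.57, [365, 236], 1617), (0.21, [409, 152], 350)]
file [(0.8, [407, 153], 243), (0.37, [305, 205], 535)]
eye_tub [(0.79, [114, 311], 2310)]
```

```bash
python3 - <<'E'
import cv2
a=cv2.imread('pics/top0.png'); cv2.imwrite('pics/top0c.png',cv2.resize(a[110:370,120:470],None,fx=2.2,fy=2.2,interpolation=cv2.INTER_CUBIC))
E
```

```text
(no output)
```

View pics/top0c.png

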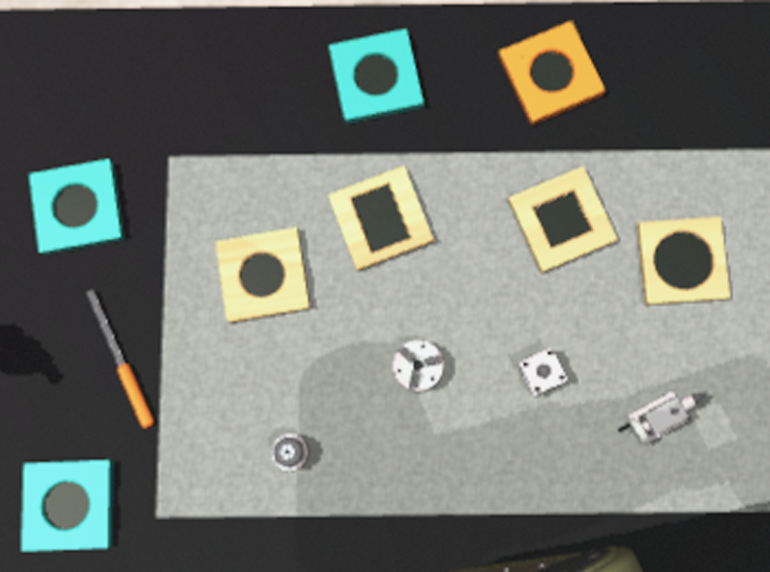

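View pics/scene0.png

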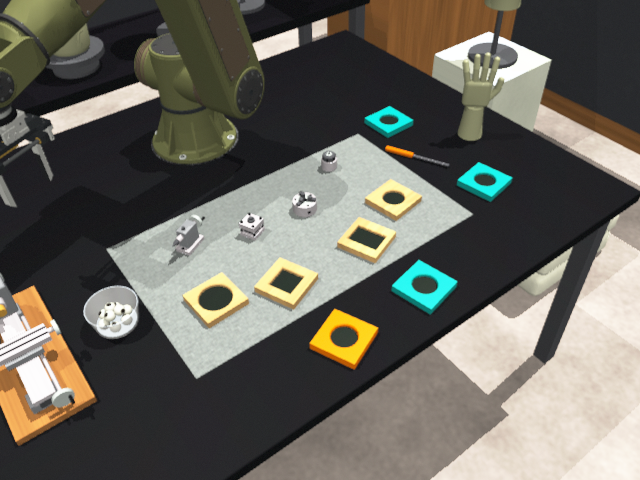

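The top view shows four wooden blocks: small round at (239,235), oblong (294,209), square (376,209) and large round (431,228). The turquoise and orange ones are decoys. The parts are collet (252,315), jaw chuck (310,276), tool post (367,279) and tailstock (421,300).

```bash
cat > h.py <<'E'
import numpy as np, cv2
from scipy.spatial.transform import Rotation as R
from station import ctrl
def rot(q): return R.from_quat([q[1],q[2],q[3],q[0]])
def ground(p,uv,z,fish=False):
    "pixels -> world xy on plane z"
    uv=np.asarray(uv,float).reshape(-1,2); K=p['camera_matrix']
    d=np.c_[(uv[:,0]-K[0,2])/K[0,0],(uv[:,1]-K[1,2])/K[1,1]]
    if fish:
        t=np.hypot(*d.T)+1e-12; d=np.c_[d*(np.sin(t)/t)[:,None],np.cos(t)]
    else: d=np.c_[d,np.ones(len(d))]
    d=rot(p['orientation']).apply(d); o=np.array(p['position'])
    return (o+d*((z-o[2])/d[:,2])[:,None])[:,:2]
def rect(xy):
    (c,s,a)=cv2.minAreaRect((np.asarray(xy)*1000).astype(np.float32))
    return np.round(c,1),np.round(s,1),round(a,1)
def contour(m):
    c=max(cv2.findContours(m.astype(np.uint8),cv2.RETR_EXTERNAL,cv2.CHAIN_APPROX_NONE)[0],key=cv2.contourArea)
    return c.reshape(-1,2)
def tool():
    s=ctrl.observe(); y=rot(s['ee_rot']).apply([0,1,0])
    return s['time_s'],np.round(np.array(s['ee_pos'])*1000,1),round(np.degrees(np.arctan2(y[1],y[0]))%180,1),round(s['finger_gap'],3)
E
python3 - <<'E'
from h import *
print(tool())
for cam in('top','scene'):
    p=ctrl.snapshot(cam)
    for o,z in [('jaw_chuck',.034),('collet_chuck',.032),('tool_post',.042),('tailstock',.05)]:
        for r in ctrl.regions_of(p,o)[:1]:
            xy=ground(p,contour(r['mask']),z); print(cam,o,round(r['conf'],2),rect(xy),'circ',[np.round(v,1) for v in cv2.minEnclosingCircle((xy*1000).astype(np.float32))])
    im=p['pixels']; hsv=cv2.cvtColor(im,cv2.COLOR_RGB2HSV)
    m=cv2.inRange(hsv,(15,50,120),(32,170,255))
    n,l,st,_=cv2.connectedComponentsWithStats(m)
    for i in range(1,n):
        if st[i,4]>300: print(cam,'wood',st[i],rect(ground(p,contour(l==i),.02)))
    if cam=='top':
        w=ctrl.snapshot('wrist'); print(w['camera_matrix'],w['position'],rot(w['orientation']).as_matrix().round(3))
E
```

```text
(1.1, array([ 245.5, -492.1,  190. ]), np.float64(116.5), 0.999)
top jaw_chuck 0.72 (array([463.9,  70.5]), array([59.5, 63. ]), 44.7) circ [array([462.6,  69.5]), np.float64(33.1)]
top collet_chuck 0.46 (array([361.3, 227.6]), array([40.5, 39.6]), 89.4) circ [array([361.2, 227.1]), np.float64(21.8)]
top tool_post 0.59 (array([455. , -80.5]), array([45.5, 47.1]), 25.4) circ [array([454.8, -79.9]), np.float64(29.1)]
top tailstock 0.69 (array([ 642.1, -109.6]), array([103.2, 105. ]), 22.7) circ [array([ 641.4, -110.2]), np.float64(71.2)]
top wood [347 122  46  42 642] (array([ 852.2, -102.6]), array([103.2,  97.5]), 23.7)
top wood [ 615  134   25   85 1457] (array([ 742.2, -823.8]), array([ 67.5, 251.6]), 83.1)
top wood [269 186  48  47 936] (array([656.1, 118.6]), array([106.6, 105.4]), 20.9)
top wood [ 351  186   50   48 1064] (array([ 651.6, -112.4]), array([106.7, 107.5]), 22.8)
top wood [410 208  42  41 960] (array([ 596.8, -263.1]), array([107. , 108.3]), 3.5)
top wood [ 218  214   43   43 1152] (array([584. , 267.8]), array([106.9, 106. ]), 9.3)
top wood [ 573  339   67   60 177
[... 1434 characters left out ...]
2  33 533] (array([479.9, 681. ]), array([ 53.7, 183.3]), 36.1)
scene wood [ 365  179   57   42 1172] (array([593.3, 258.7]), array([115.6, 121.8]), 9.3)
scene wood [ 337  217   59   46 1236] (array([664.6, 109.8]), array([112.4, 121.7]), 20.7)
scene wood [ 254  257   64   53 1548] (array([ 660.1, -119.5]), array([113.1, 117.1]), 22.7)
scene wood [ 183  272   66   56 1456] (array([ 605.5, -269.1]), array([118.2, 109.8]), 3.4)
scene wood [ 13 286  39  40 552] (array([ 386. , -597.8]), array([137.8,  46.7]), 0.6)
scene wood [  44  331   51   75 1196] (array([ 577.9, -593.2]), array([204.3,  40.9]), 0.7)
scene wood [   0  386   56   56 1209] (array([ 614.3, -681.3]), array([143.4,  78.5]), 0.3)
```

Next I'll move over the jaw chuck, following the order the parts are listed in. The target is about (463, 70).

>>> apply_moves([
  [[0.4,1,0,0,1],[0.4,1,0,0,1],[0.4,1,0,0,1],[0.4,1,0,0,1],[0.4,1,0,0,1]],
])

```text
time_s: 2.15
ee_pos: [0.2958, -0.3661, 0.1901]
ee_rot: [0.0, 0.973, 0.229, 0.0]
ft_force: [0.5, -0.8, -0.3]
finger_gap: 1.001
finger_force: 0.0
```

>>> apply_moves([
  [[0.4,1,0,0,1],[0.4,1,0,0,1],[0.4,1,0,0,1],[0.4,1,0,0,1],[0.4,1,0,0,1]],
])

```text
time_s: 2.65
ee_pos: [0.3458, -0.2411, 0.1902]
ee_rot: [0.0, 0.973, 0.229, 0.0]
ft_force: [-0.6, 0.7, 0.7]
finger_gap: 1.002
finger_force: 0.0
```

>>> apply_moves([
  [[0.4,1,0,0,1],[0.4,1,0,0,1],[0.4,1,0,0,1],[0.4,1,0,0,1],[0.4,1,0,0,1]],
])

```text
time_s: 3.15
ee_pos: [0.3958, -0.1161, 0.1902]
ee_rot: [0.0, 0.973, 0.229, 0.0]
ft_force: [0.8, -0.5, -0.0]
finger_gap: 1.003
finger_force: 0.0
```

>>> apply_moves([
  [[0.4,1,0,0,1],[0.4,1,0,0,1],[0.4,1,0,0,1],[0.4,1,0,0,1],[0.4,1,0,0,1]],
])

```text
time_s: 3.65
ee_pos: [0.4458, 0.009, 0.1902]
ee_rot: [0.0, 0.973, 0.229, 0.0]
ft_force: [0.2, -0.3, -0.3]
finger_gap: 1.001
finger_force: 0.0
```

>>> apply_moves([
  [[0.4,1,0,0,1],[0.3,1,0,0,1],[0,0.5,0,0,1],[0,0,0,0,1]],
])

```text
time_s: 4.05
ee_pos: [0.4628, 0.0712, 0.1899]
ee_rot: [-0.0, 0.973, 0.23, -0.0]
ft_force: [0.5, 0.3, -0.0]
finger_gap: 1.0
finger_force: 0.0
```

```bash
cat >> h.py <<'E'
def woodblocks(p,fish):
    hsv=cv2.cvtColor(p['pixels'],cv2.COLOR_RGB2HSV)
    n,l,st,_=cv2.connectedComponentsWithStats(cv2.inRange(hsv,(15,50,120),(32,170,255)))
    for i in range(1,n):
        if st[i,4]<800: continue
        m=(l==i).astype(np.uint8)
        cs,hi=cv2.findContours(m,cv2.RETR_CCOMP,cv2.CHAIN_APPROX_NONE)
        for c,h in zip(cs,hi[0]):
            if h[3]>=0 and cv2.contourArea(c)>200:
                print('  wood',st[i][:4],'outer',rect(ground(p,contour(m),.02,fish)),'hole',rect(ground(p,c,.019,fish)))
Z={'jaw_chuck':.034,'collet_chuck':.032,'tool_post':.042,'tailstock':.05}
def look(name,names):
    p=ctrl.snapshot('wrist'); cv2.imwrite(f'pics/{name}.png',p['pixels'][:,:,::-1]); print(tool())
    for o in names:
        for r in ctrl.regions_of(p,o)[:1]:
            xy=ground(p,contour(r['mask']),Z.get(o,.02),True)
            print(o,round(r['conf'],2),np.round(r['at']),rect(xy),'circ',[np.round(v,1) for v in cv2.minEnclosingCircle((xy*1000).astype(np.float32))])
    woodblocks(p,True); return p
E
python3 - <<'E'
from h import *
look('w1',list(Z))
E
```

```text
(4.1, array([462.7,  70.3, 190. ]), np.float64(116.6), 0.995)
jaw_chuck 0.67 [312. 223.] (array([466.9,  71.9]), array([62.6, 59.8]), 26.7) circ [array([466.8,  71.7]), np.float64(32.2)]
collet_chuck 0.77 [145. 240.] (array([365.2, 225.3]), array([42.9, 60.6]), 56.7) circ [array([365.3, 225.7]), np.float64(30.8)]
tool_post 0.72 [448. 278.] (array([474.4, -73.1]), array([67.2, 26.9]), 80.0) circ [array([464.5, -71.3]), np.float64(33.6)]
  wood [137   0 122  92] outer (array([582.4, 267.5]), array([102.1, 104.9]), 9.6) hole (array([583.6, 267.2]), array([57.9, 58.8]), 70.2)
  wood [497  93  81 106] outer (array([ 651.7, -114.2]), array([105. , 105.2]), 22.6) hole (array([ 651.5, -113.4]), array([59.6, 60.3]), 22.8)
  wood [555 195  78 104] outer (array([ 596.2, -265.3]), array([105.1, 106. ]), 3.1) hole (array([ 596.2, -264.5]), array([76.4, 77.6]), 65.8)
```

View pics/w1.png

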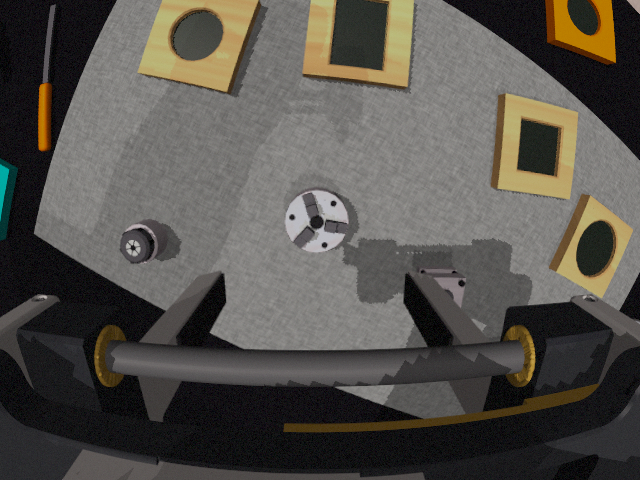

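The wrist view shows the jaw chuck at (317,221), clear between the open fingers. All the block measurements agree with the given sizes. I'll descend 164 mm with a small correction and grip.

>>> apply_moves([
  [[0.13,0.03,-1,0,1],[0,0,-1,0,1],[0,0,-1,0,1],[0,0,-1,0,1],[0,0,-1,0,1]],
])

```text
time_s: 4.8
ee_pos: [0.4663, 0.0704, 0.0643]
ee_rot: [0.0, 0.973, 0.229, 0.0]
ft_force: [-0.3, -0.8, 0.2]
finger_gap: 1.001
finger_force: 0.0
```

>>> apply_moves([
  [[0,0,-0.8,0,1],[0,0,-0.5,0,1],[0,0,-0.26,0,1],[0,0,0,0,0.3],[0,0,0,0,0.3]],
])

```text
time_s: 5.3
ee_pos: [0.4668, 0.071, 0.0268]
ee_rot: [0.0, 0.973, 0.229, 0.001]
ft_force: [-0.1, 0.4, 0.6]
finger_gap: 0.865
finger_force: 0.0
```

>>> apply_moves([
  [[0,0,0,0,0.3],[0,0,0,0,0.3],[0,0,0,0,0.3]],
])

```text
time_s: 5.6
ee_pos: [0.4665, 0.0712, 0.0264]
ee_rot: [0.0, 0.973, 0.229, 0.0]
ft_force: [0.9, -0.3, -0.5]
finger_gap: 0.611
finger_force: 0.0
```

>>> apply_moves([
  [[0,0,0,0,0.3],[0,0,0,0,0.3]],
])

```text
time_s: 5.8
ee_pos: [0.4663, 0.0711, 0.0261]
ee_rot: [0.0, 0.973, 0.229, 0.0]
ft_force: [-0.5, 0.0, -0.4]
finger_gap: 0.438
finger_force: 0.0
```

```bash
python3 - <<'E'
from h import *
look('w2',['jaw_chuck'])
E
```

```text
(5.85, array([466.3,  71.1,  26.1]), np.float64(116.5), 0.395)
jaw_chuck 0.66 [313. 272.] (array([468.3,  71.9]), array([65.5, 57.8]), 39.9) circ [array([466.4,  73.4]), np.float64(33.7)]
```

View pics/w2.png

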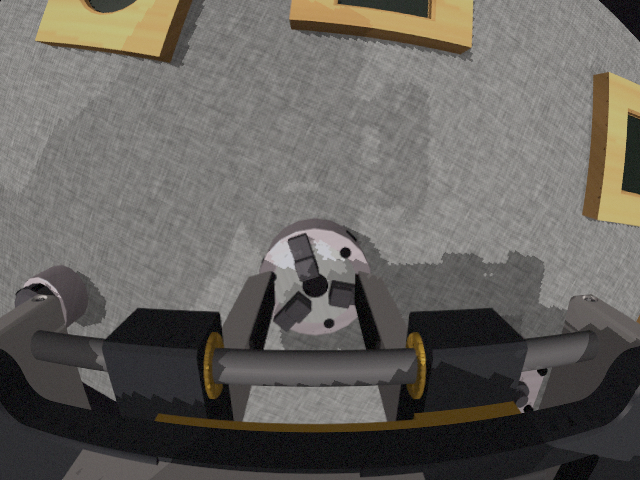

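```bash
python3 - <<'E'
import cv2
from h import *
a=cv2.imread('pics/w2.png'); cv2.imwrite('pics/w2c.png',cv2.resize(a[200:360,210:420],None,fx=3.6,fy=3.6,interpolation=cv2.INTER_CUBIC))
s=ctrl.observe();print(s['finger_gap'],s['finger_force'],s['joint_pos'],s['ee_pos'])
E
```

```text
0.3588948797080679 2.0215538749471307 [ 7.34757174e-02  3.44764479e-01  1.89088607e+00 -5.79051955e-04
  9.05432850e-01  1.18165000e+00] [0.46652057 0.07090812 0.02613185]
```

View pics/w2c.png

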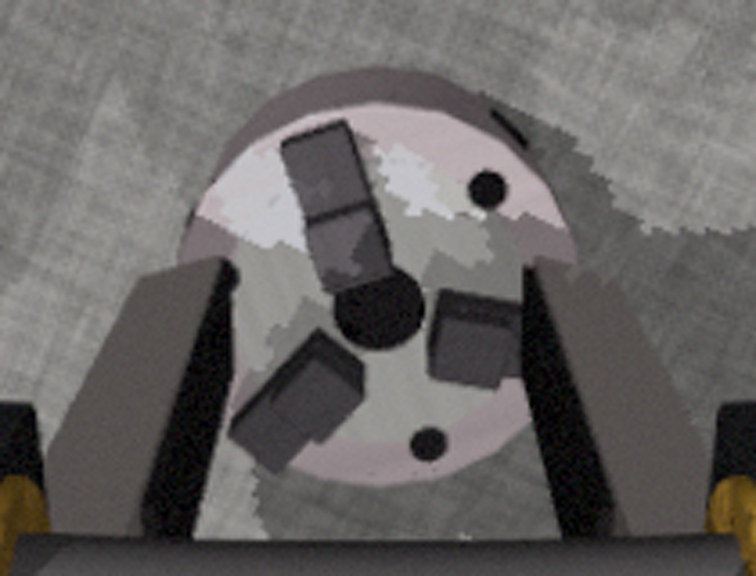

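>>> apply_moves([
  [[0,0,0,0,0.2],[0,0,0,0,0.2]],
])

```text
time_s: 6.1
ee_pos: [0.4667, 0.0711, 0.0262]
ee_rot: [0.0, 0.973, 0.229, 0.0]
ft_force: [3.3, -1.8, -0.5]
finger_gap: 0.282
finger_force: 36.6
```

>>> apply_moves([
  [[0,0,0,0,0],[0,0,0,0,0]],
])

```text
time_s: 6.3
ee_pos: [0.4666, 0.0711, 0.0262]
ee_rot: [0.0, 0.973, 0.229, 0.0]
ft_force: [4.8, -1.9, -0.3]
finger_gap: 0.283
finger_force: 36.6
```

```bash
python3 - <<'E'
import cv2
from h import *
look('w3',['jaw_chuck'])
a=cv2.imread('pics/w3.png'); cv2.imwrite('pics/w3c.png',cv2.resize(a[200:360,210:420],None,fx=3,fy=3,interpolation=cv2.INTER_CUBIC))
s=ctrl.observe();print(s['finger_gap'],s['finger_force'])
E
```

```text
(6.35, array([466.6,  71.1,  26.2]), np.float64(116.5), 0.287)
jaw_chuck 0.94 [308. 265.] (array([464.4,  77.5]), array([65.7, 54.6]), 11.0) circ [array([464.6,  75.2]), np.float64(33.2)]
0.2836487790272113 36.62883907556534
```

View pics/w3c.png

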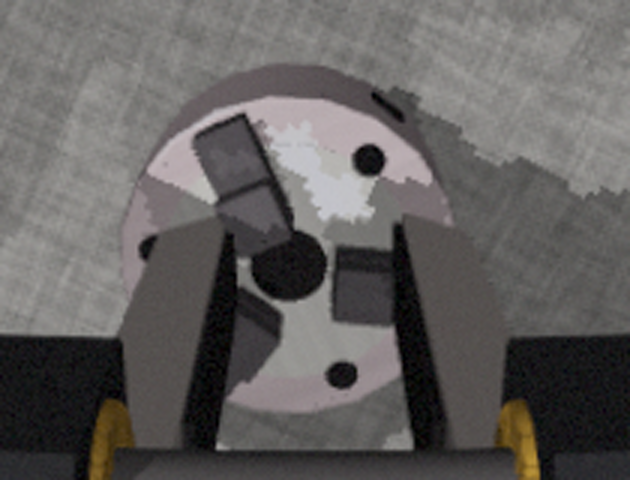

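The crop shows both fingers above the disc and gripping the jaws. In the image the fingertips sit about 177 mm below the camera, so they stand roughly 18 mm above the reported TCP, not 11 mm ahead of it. I'll open the gripper and re-measure before going lower.

>>> apply_moves([
  [[0,0,0,0,1],[0,0,0,0,1],[0,0,0,0,1],[0,0,0,0,1],[0,0,0,0,1]],
])

```text
time_s: 6.9
ee_pos: [0.4661, 0.071, 0.0259]
ee_rot: [0.0, 0.973, 0.229, -0.0]
ft_force: [0.2, -0.3, 0.0]
finger_gap: 0.677
finger_force: 0.0
```

>>> apply_moves([
  [[0,0,0,0,1],[0,0,0,0,1],[0,0,0,0,1],[0,0,0,0,1],[0,0,0,0,1]],
])

```text
time_s: 7.4
ee_pos: [0.4663, 0.0711, 0.026]
ee_rot: [-0.0, 0.973, 0.229, -0.0]
ft_force: [0.7, -0.5, -0.6]
finger_gap: 1.001
finger_force: 0.0
```

```bash
python3 - <<'E'
from h import *
p=look('w4',['jaw_chuck'])
s=ctrl.observe();print(s['finger_gap'],s['finger_force'],s['ft_force'],p['position'])
E
```

```text
(7.45, array([466.3,  71.1,  26. ]), np.float64(116.5), 0.999)
jaw_chuck 0.57 [302. 279.] (array([463.6,  75.8]), array([64.1, 62.4]), 58.6) circ [array([463.3,  77.3]), np.float64(33.8)]
1.0038152974174237 0.0 [ 1.43886074 -0.75811557 -0.3970499 ] [0.52717992 0.10245395 0.2208038 ]
```

View pics/w4.png

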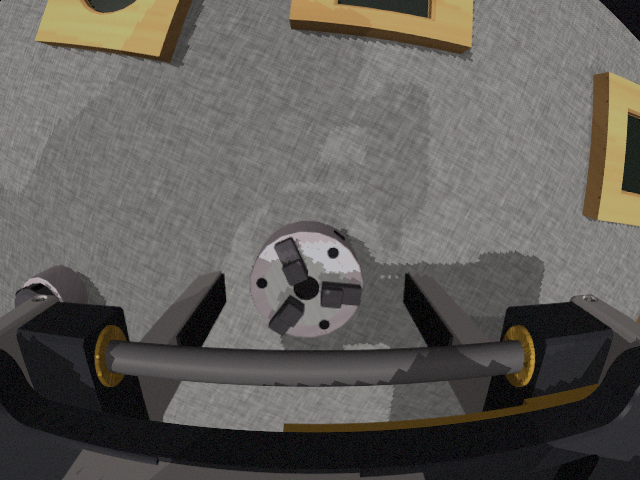

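Chuck is now at pixel (306,284), still upright, with the centre at about (463.5, 76.3). Triangulating from the 94 mm opening puts the tips at z≈45 mm while ee z is 26. I'll re-centre, go down another 31 mm so the tips reach about 14 mm, and watch the force.

>>> apply_moves([
  [[-0.11,0.21,0,0,1],[0,0,-0.5,0,1],[0,0,-0.4,0,1],[0,0,-0.3,0,1],[0,0,0,0,1]],
])

```text
time_s: 8.0
ee_pos: [0.4627, 0.0762, -0.0054]
ee_rot: [-0.0, 0.973, 0.229, -0.001]
ft_force: [0.5, -0.2, -0.5]
finger_gap: 0.999
finger_force: 0.0
```

>>> apply_moves([
  [[0,0,0,0,0.3],[0,0,0,0,0.3],[0,0,0,0,0.3],[0,0,0,0,0.3],[0,0,0,0,0.3]],
])

```text
time_s: 8.5
ee_pos: [0.4638, 0.0763, -0.0037]
ee_rot: [0.0, 0.973, 0.229, 0.0]
ft_force: [1.1, -2.0, 1.4]
finger_gap: 0.651
finger_force: 30.0
```

>>> apply_moves([
  [[0,0,0,0,0.3],[0,0,0,0,0.3]],
])

```text
time_s: 8.7
ee_pos: [0.4638, 0.0763, -0.0037]
ee_rot: [0.0, 0.973, 0.229, 0.0]
ft_force: [0.5, -2.4, 3.5]
finger_gap: 0.655
finger_force: 30.0
```

Gripped at 61.6 mm, which matches the disc diameter, so tip ≈ ee + 19. I'll lift 75 mm and carry it to the large round block at (596,−265).

>>> apply_moves([
  [[0,0,0.3,0,0.3],[0,0,0.7,0,0.3],[0,0,1,0,0.3],[0,0,1,0,0.3],[0.38,-0.975,0,0,0.3]],
])

```text
time_s: 9.2
ee_pos: [0.4736, 0.0535, 0.0738]
ee_rot: [-0.0, 0.973, 0.231, 0.002]
ft_force: [0.8, -0.9, -7.7]
finger_gap: 0.656
finger_force: 30.0
```

>>> apply_moves([
  [[0.38,-0.975,0,0,0.3],[0.38,-0.975,0,0,0.3],[0.38,-0.975,0,0,0.3],[0.38,-0.975,0,0,0.3],[0.38,-0.975,0,0,0.3]],
])

```text
time_s: 9.7
ee_pos: [0.5201, -0.0706, 0.0707]
ee_rot: [-0.0, 0.973, 0.229, -0.001]
ft_force: [-0.4, -0.2, -7.5]
finger_gap: 0.655
finger_force: 30.0
```

>>> apply_moves([
  [[0.38,-0.975,0,0,0.3],[0.38,-0.975,0,0,0.3],[0.38,-0.975,0,0,0.3],[0.38,-0.975,0,0,0.3],[0.38,-0.975,0,0,0.3]],
])

```text
time_s: 10.2
ee_pos: [0.5676, -0.1923, 0.0705]
ee_rot: [-0.001, 0.973, 0.229, -0.001]
ft_force: [-0.2, 0.1, -7.0]
finger_gap: 0.652
finger_force: 30.0
```

>>> apply_moves([
  [[0.38,-0.975,0,0,0.3],[0.38,-0.975,0,0,0.3],[0.38,-0.975,0,0,0.3],[0,0,0,0,0.3],[0,0,0,0,0.3]],
])

```text
time_s: 10.7
ee_pos: [0.5958, -0.2646, 0.0701]
ee_rot: [-0.001, 0.973, 0.229, -0.001]
ft_force: [-0.7, 1.2, -7.6]
finger_gap: 0.653
finger_force: 30.0
```

```bash
python3 - <<'E'
from h import *
p=look('w5',[])
for o,z in (('jaw_chuck',.109),('block_large_round',.02)):
    r=ctrl.regions_of(p,o)[0]; xy=ground(p,contour(r['mask']),z,True)
    print(o,round(r['conf'],2),r['at'],rect(xy),[np.round(v,1) for v in cv2.minEnclosingCircle((xy*1000).astype(np.float32))])
E
```

```text
(10.75, array([ 595.9, -264.1,   70.3]), np.float64(116.5), 0.652)
  wood [ 92  15 143 150] outer (array([ 651.5, -113.9]), array([104.7, 104.7]), 22.6) hole (array([ 651.6, -114.1]), array([58.9, 59.3]), 22.6)
jaw_chuck 0.56 [312.0, 294.2] (array([ 600.8, -261.4]), array([58. , 60.5]), 26.5) [array([ 597.1, -262.8]), np.float64(33.0)]
block_large_round 0.58 [313.5, 217.4] (array([ 603.1, -264.7]), array([ 92.4, 104.7]), 3.7) [array([ 602.1, -264.5]), np.float64(68.2)]
```

View pics/w5.png

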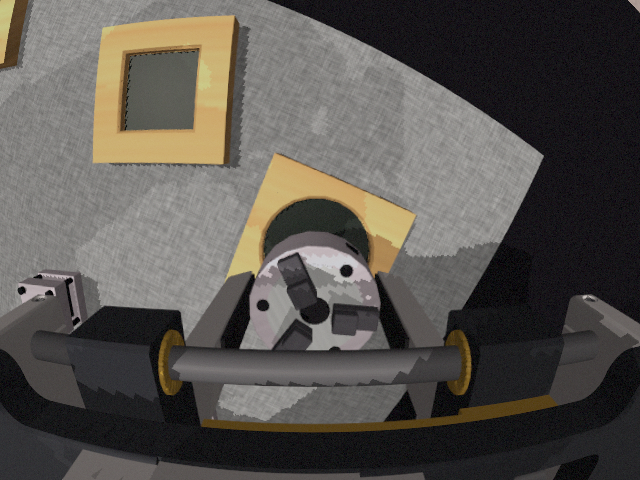

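The chuck is held level at (312,294) over its recess at (317,230), with about 1 mm of centring error. I'll lower it.

>>> apply_moves([
  [[0,0,-0.9,0,0.3],[0,0,-0.8,0,0.3],[0,0,-0.5,0,0.3],[0,0,-0.2,0,0.3],[0,0,0,0,0.3]],
])

```text
time_s: 11.35
ee_pos: [0.5965, -0.2646, 0.0109]
ee_rot: [-0.0, 0.973, 0.229, -0.0]
ft_force: [0.1, -0.7, -7.0]
finger_gap: 0.653
finger_force: 30.0
```

>>> apply_moves([
  [[0,0,-0.06,0,0.3],[0,0,-0.06,0,0.3],[0,0,0,0,0.3]],
])

```text
time_s: 11.65
ee_pos: [0.5967, -0.265, 0.0084]
ee_rot: [0.0, 0.973, 0.229, 0.0]
ft_force: [-0.4, -0.1, -6.1]
finger_gap: 0.654
finger_force: 30.0
```

>>> apply_moves([
  [[0,0,-0.05,0,0.3],[0,0,-0.04,0,0.3],[0,0,0,0,0.3]],
])

```text
time_s: 11.95
ee_pos: [0.5967, -0.265, 0.0064]
ee_rot: [0.0, 0.973, 0.229, 0.0]
ft_force: [-2.5, 0.6, -0.5]
finger_gap: 0.652
finger_force: 30.0
```

The weight is off the wrist, so it's on the felt. I'll release, rise, and head to the collet chuck.

>>> apply_moves([
  [[0,0,-0.01,0,0.7],[0,0,0,0,1],[0,0,0,0,1],[0,0,0,0,1],[0,0,0,0,1]],
])

```text
time_s: 12.45
ee_pos: [0.5966, -0.265, 0.0057]
ee_rot: [0.0, 0.973, 0.229, 0.0]
ft_force: [-0.1, 0.1, 0.2]
finger_gap: 0.987
finger_force: 0.0
```

>>> apply_moves([
  [[0,0,0.5,0,1],[0,0,1,0,1],[0,0,1,0,1],[0,0,1,0,1],[0,0,1,0,1]],
])

```text
time_s: 12.95
ee_pos: [0.5966, -0.2649, 0.1202]
ee_rot: [0.0, 0.973, 0.229, 0.0]
ft_force: [-0.1, 1.2, 0.2]
finger_gap: 1.002
finger_force: 0.0
```

```bash
python3 - <<'E'
from h import *
p=look('w6',[])
r=ctrl.regions_of(p,'jaw_chuck')[0]; xy=ground(p,contour(r['mask']),.044,True)
print(r['conf'],r['at'],rect(xy),[np.round(v,1) for v in cv2.minEnclosingCircle((xy*1000).astype(np.float32))])
E
```

```text
(13.0, array([ 598.1, -265.6,  124.9]), np.float64(116.5), 1.002)
  wood [123  37 124 126] outer (array([ 651.5, -114. ]), array([104.8, 104.9]), 22.7) hole (array([ 651.7, -114. ]), array([59.2, 59.5]), 22.9)
  wood [235 153 164 161] outer (array([ 596.2, -265.1]), array([105.1, 105.1]), 3.4) hole (array([ 595. , -265.8]), array([79.6, 76.6]), 59.1)
0.95 [311.6, 241.1] (array([ 595.5, -264.7]), array([63.9, 59.3]), 26.4) [array([ 595.2, -263.7]), np.float64(32.6)]
```

View pics/w6.png

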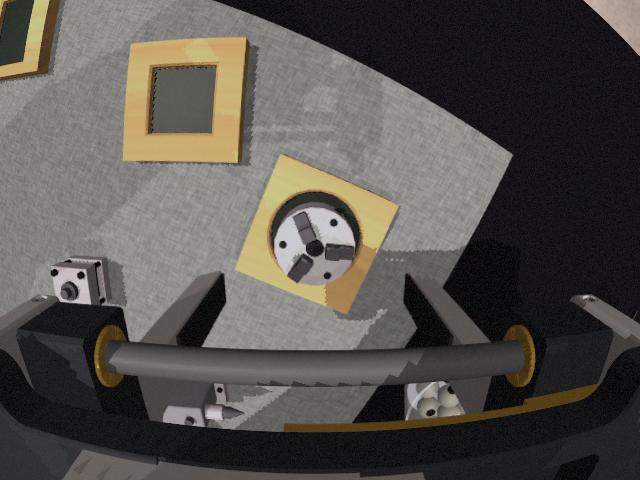

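The picture shows the jaw chuck seated and upright in its recess at (315,246). Next is the collet chuck at about (362, 227).

>>> apply_moves([
  [[-0.47,0.98,0,0,1],[-0.47,0.98,0,0,1],[-0.47,0.98,0,0,1],[-0.47,0.98,0,0,1],[-0.47,0.98,0,0,1]],
])

```text
time_s: 13.55
ee_pos: [0.5369, -0.1414, 0.1177]
ee_rot: [-0.0, 0.973, 0.229, -0.0]
ft_force: [0.4, 0.2, -0.3]
finger_gap: 0.999
finger_force: 0.0
```

>>> apply_moves([
  [[-0.47,0.98,0,0,1],[-0.47,0.98,0,0,1],[-0.47,0.98,0,0,1],[-0.47,0.98,0,0,1],[-0.47,0.98,0,0,1]],
])

```text
time_s: 14.05
ee_pos: [0.4782, -0.019, 0.1178]
ee_rot: [-0.0, 0.973, 0.229, -0.0]
ft_force: [0.5, -0.1, 0.1]
finger_gap: 1.002
finger_force: 0.0
```

>>> apply_moves([
  [[-0.47,0.98,0,0,1],[-0.47,0.98,0,0,1],[-0.47,0.98,0,0,1],[-0.47,0.98,0,0,1],[-0.47,0.98,0,0,1]],
])

```text
time_s: 14.55
ee_pos: [0.4195, 0.1035, 0.1178]
ee_rot: [-0.0, 0.973, 0.229, -0.0]
ft_force: [0.2, 0.6, 0.7]
finger_gap: 0.998
finger_force: 0.0
```

>>> apply_moves([
  [[-0.47,0.98,0,0,1],[-0.47,0.98,0,0,1],[-0.47,0.98,0,0,1],[-0.47,0.98,0,0,1],[-0.47,0.98,0,0,1]],
])

```text
time_s: 15.05
ee_pos: [0.3607, 0.226, 0.1179]
ee_rot: [-0.0, 0.973, 0.229, -0.0]
ft_force: [0.4, 0.2, 0.4]
finger_gap: 0.999
finger_force: 0.0
```

>>> apply_moves([
  [[0,0,0,0,1],[0,0,0,0,1]],
])

```text
time_s: 15.25
ee_pos: [0.3613, 0.2251, 0.1178]
ee_rot: [0.0, 0.973, 0.23, -0.0]
ft_force: [0.1, -0.3, 0.8]
finger_gap: 0.997
finger_force: 0.0
```

```bash
python3 - <<'E'
from h import *
p=look('w7',['tool_post'])
r=ctrl.regions_of(p,'collet_chuck')[0]
for z in(.032,.047):
    xy=ground(p,contour(r['mask']),z,True)
    print(r['conf'],r['at'],z,rect(xy),[np.round(v,1) for v in cv2.minEnclosingCircle((xy*1000).astype(np.float32))])
E
```

```text
(15.3, array([361.6, 224.7, 117.9]), np.float64(116.5), 1.001)
tool_post 0.83 [614. 283.] (array([458.4, -63.7]), array([42.5, 93.5]), 6.3) circ [array([453.3, -64.4]), np.float64(48.1)]
0.87 [315.2, 236.6] 0.032 (array([363.2, 228.8]), array([44.5, 45.2]), 73.0) [array([362.2, 230.2]), np.float64(24.7)]
0.87 [315.2, 236.6] 0.047 (array([366.3, 230.3]), array([42.1, 42.8]), 73.0) [array([365.4, 231.6]), np.float64(23.4)]
```

View pics/w7.png

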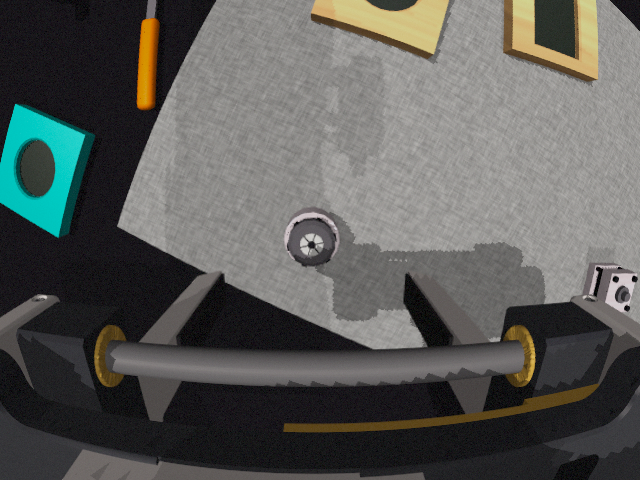

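Collet chuck stands upright at (312,240), with its centre near (362.5, 228.3). I'll descend 122 mm and grip.

>>> apply_moves([
  [[0.04,0.14,-1,0,1],[0,0,-1,0,1],[0,0,-1,0,1],[0,0,-0.9,0,1],[0,0,-0.7,0,1]],
])

```text
time_s: 15.9
ee_pos: [0.3625, 0.2277, 0.0018]
ee_rot: [0.0, 0.973, 0.229, -0.0]
ft_force: [0.8, 0.3, 0.9]
finger_gap: 1.002
finger_force: 0.0
```

>>> apply_moves([
  [[0,0,-0.3,0,1],[0,0,0,0,0.1],[0,0,0,0,0.1],[0,0,0,0,0.1],[0,0,0,0,0.1]],
])

```text
time_s: 16.4
ee_pos: [0.363, 0.2288, -0.0038]
ee_rot: [-0.0, 0.973, 0.229, 0.001]
ft_force: [-0.3, 0.1, -0.2]
finger_gap: 0.701
finger_force: 0.0
```

>>> apply_moves([
  [[0,0,0,0,0.1],[0,0,0,0,0.1],[0,0,0,0,0.1],[0,0,0,0,0.1],[0,0,0,0,0.1]],
])

```text
time_s: 16.9
ee_pos: [0.3626, 0.2287, -0.0043]
ee_rot: [-0.0, 0.973, 0.229, 0.0]
ft_force: [-0.8, -0.6, 3.7]
finger_gap: 0.462
finger_force: 30.0
```

Gripped at 43.4 mm. I'll lift and carry it to the small round block (583.5, 267.3).

>>> apply_moves([
  [[0,0,0.3,0,0.1],[0,0,0.7,0,0.1],[0,0,1,0,0.1],[0.98,0.17,0,0,0.1],[0.98,0.17,0,0,0.1]],
])

```text
time_s: 17.4
ee_pos: [0.4122, 0.2374, 0.0466]
ee_rot: [-0.0, 0.973, 0.23, 0.001]
ft_force: [0.0, 1.3, -3.8]
finger_gap: 0.46
finger_force: 30.0
```

>>> apply_moves([
  [[0.98,0.17,0,0,0.1],[0.98,0.17,0,0,0.1],[0.98,0.17,0,0,0.1],[0.98,0.17,0,0,0.1],[0.98,0.17,0,0,0.1]],
])

```text
time_s: 17.9
ee_pos: [0.5346, 0.2583, 0.0454]
ee_rot: [0.0, 0.973, 0.229, -0.001]
ft_force: [0.6, -0.4, -4.7]
finger_gap: 0.462
finger_force: 30.0
```

>>> apply_moves([
  [[0.98,0.17,0,0,0.1],[0.98,0.17,0,0,0.1],[0,0,0,0,0.1],[0,0,0,0,0.1]],
])

```text
time_s: 18.3
ee_pos: [0.5825, 0.2666, 0.0449]
ee_rot: [0.0, 0.973, 0.229, -0.001]
ft_force: [-0.1, -0.5, -4.8]
finger_gap: 0.46
finger_force: 30.0
```

```bash
python3 - <<'E'
from h import *
p=look('w8',[])
for o,z in (('collet_chuck',.082),('block_small_round',.02)):
  for r in ctrl.regions_of(p,o)[:2]:
    xy=ground(p,contour(r['mask']),z,True)
    print(o,round(r['conf'],2),r['at'],rect(xy),[np.round(v,1) for v in cv2.minEnclosingCircle((xy*1000).astype(np.float32))])
E
```

```text
(18.35, array([582.2, 266.7,  45.1]), np.float64(116.5), 0.46)
  wood [475 177 135 152] outer (array([654.2, 122.2]), array([104.4, 113.8]), 20.9) hole (array([655.5, 118.8]), array([78.9, 56. ]), 21.0)
collet_chuck 0.84 [316.0, 300.5] (array([583.9, 268.2]), array([51.7, 42.8]), 26.5) [array([583.4, 267.2]), np.float64(26.8)]
collet_chuck 0.55 [52.6, 247.9] (array([544.7, 404.9]), array([104.1,  15.6]), 25.9) [array([545.1, 404. ]), np.float64(52.1)]
block_small_round 0.83 [310.7, 226.8] (array([584., 268.]), array([105.6, 104.8]), 9.7) [array([583.6, 268. ]), np.float64(73.0)]
block_small_round 0.68 [609.2, 51.9] (array([832.8, 147.2]), array([113.5,  89.1]), 19.1) [array([835.1, 140.6]), np.float64(67.7)]
```

Collet (583.4,267.2) is centred over the recess, so I'll lower it.

>>> apply_moves([
  [[0.03,0.02,-0.7,0,0.1],[0,0,-0.5,0,0.1],[0,0,-0.24,0,0.1],[0,0,-0.05,0,0.1],[0,0,0,0,0.1]],
])

```text
time_s: 18.95
ee_pos: [0.5837, 0.2674, 0.0081]
ee_rot: [0.0, 0.973, 0.229, -0.0]
ft_force: [0.9, 0.2, -3.8]
finger_gap: 0.462
finger_force: 30.0
```

>>> apply_moves([
  [[0,0,-0.04,0,0.1],[0,0,-0.04,0,0.1],[0,0,0,0,0.1]],
])

```text
time_s: 19.25
ee_pos: [0.5838, 0.2674, 0.0064]
ee_rot: [-0.0, 0.973, 0.229, 0.0]
ft_force: [0.5, -0.0, -4.7]
finger_gap: 0.462
finger_force: 30.0
```

>>> apply_moves([
  [[0,0,-0.03,0,0.1],[0,0,-0.02,0,0.1],[0,0,0,0,0.1]],
])

```text
time_s: 19.55
ee_pos: [0.5839, 0.2674, 0.0057]
ee_rot: [-0.0, 0.973, 0.229, 0.0]
ft_force: [-3.9, -1.4, 4.5]
finger_gap: 0.464
finger_force: 30.0
```

It's seated, so I'll release, rise and go to the tool post at about (455,−80).

>>> apply_moves([
  [[0,0,0,0,0.8],[0,0,0,0,1],[0,0,0,0,1],[0,0,0,0,1],[0,0,0,0,1]],
])

```text
time_s: 20.05
ee_pos: [0.5838, 0.2674, 0.005]
ee_rot: [-0.0, 0.973, 0.229, 0.0]
ft_force: [-0.3, -0.1, -0.5]
finger_gap: 0.854
finger_force: 0.0
```

>>> apply_moves([
  [[0,0,0.5,0,1],[0,0,1,0,1],[0,0,1,0,1],[0,0,1,0,1],[0,0,1,0,1]],
])

```text
time_s: 20.55
ee_pos: [0.5838, 0.2674, 0.1197]
ee_rot: [-0.0, 0.973, 0.229, 0.0]
ft_force: [-0.1, 0.4, -0.2]
finger_gap: 0.999
finger_force: 0.0
```

```bash
python3 - <<'E'
from h import *
p=look('w9',[])
for o,z in (('collet_chuck',.042),('block_small_round',.02)):
  for r in ctrl.regions_of(p,o)[:1]:
    xy=ground(p,contour(r['mask']),z,True)
    print(o,round(r['conf'],2),r['at'],rect(xy),[np.round(v,1) for v in cv2.minEnclosingCircle((xy*1000).astype(np.float32))])
E
```

```text
(20.6, array([585.4, 268. , 124.4]), np.float64(116.5), 1.0)
  wood [238 157 158 153] outer (array([583.9, 267.8]), array([105.4, 105.1]), 9.4) hole (array([583.7, 268. ]), array([58.7, 58.4]), 73.2)
  wood [440 173 116 124] outer (array([654.5, 121.1]), array([104.9, 111.5]), 21.0) hole (array([655.5, 118.6]), array([79.3, 56.2]), 20.9)
collet_chuck 0.73 [317.0, 243.3] (array([584. , 267.9]), array([47.6, 43.3]), 26.5) [array([583.9, 268.1]), np.float64(24.3)]
block_small_round 0.85 [568.3, 64.2] (array([843.3, 128.7]), array([111.6, 114.8]), 11.6) [array([843.2, 128.4]), np.float64(76.7)]
```

View pics/w9.png

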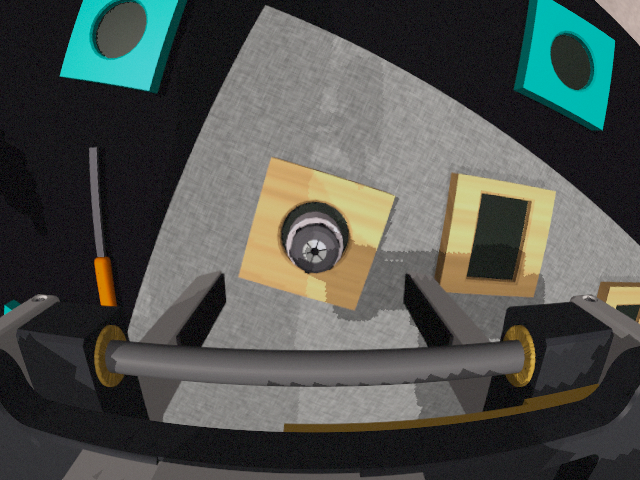

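>>> apply_moves([
  [[-0.37,-0.99,0,0,1],[-0.37,-0.99,0,0,1],[-0.37,-0.99,0,0,1],[-0.37,-0.99,0,0,1],[-0.37,-0.99,0,0,1]],
])

```text
time_s: 21.2
ee_pos: [0.5365, 0.1426, 0.1167]
ee_rot: [-0.0, 0.973, 0.229, -0.001]
ft_force: [0.2, -0.5, 0.3]
finger_gap: 1.003
finger_force: 0.0
```

>>> apply_moves([
  [[-0.37,-0.99,0,0,1],[-0.37,-0.99,0,0,1],[-0.37,-0.99,0,0,1],[-0.37,-0.99,0,0,1],[-0.37,-0.99,0,0,1]],
])

```text
time_s: 21.7
ee_pos: [0.4903, 0.019, 0.1168]
ee_rot: [-0.0, 0.973, 0.229, -0.001]
ft_force: [0.6, 1.5, 0.8]
finger_gap: 1.0
finger_force: 0.0
```

>>> apply_moves([
  [[-0.37,-0.99,0,0,1],[-0.37,-0.99,0,0,1],[-0.37,-0.99,0,0,1],[-0.36,-0.99,0,0,1],[0,0,0,0,1]],
])

```text
time_s: 22.2
ee_pos: [0.4534, -0.0809, 0.1169]
ee_rot: [-0.0, 0.974, 0.228, -0.001]
ft_force: [-0.3, 0.8, 1.0]
finger_gap: 1.0
finger_force: 0.0
```

```bash
python3 - <<'E'
from h import *
p=look('w10',['tailstock'])
r=ctrl.regions_of(p,'tool_post')[0]
print(r['conf'],r['at'])
for z in(.002,.042):
    xy=ground(p,contour(r['mask']),z,True); print(z,rect(xy))
E
```

```text
(22.25, array([453.9, -79.9, 117. ]), np.float64(116.4), 1.002)
tailstock 0.58 [414. 384.] (array([ 418.3, -183.2]), array([18.3, 29.2]), 29.8) circ [array([ 416.9, -184.4]), np.float64(15.7)]
  wood [395   0 118 116] outer (array([ 651.5, -114. ]), array([104.7, 105. ]), 22.7) hole (array([ 651.2, -113.5]), array([59.8, 59.7]), 22.5)
0.84 [318.8, 237.5]
0.002 (array([450. , -85.4]), array([58.5, 51.9]), 24.5)
0.042 (array([458.4, -80.8]), array([50.9, 45.2]), 24.5)
```

View pics/w10.png

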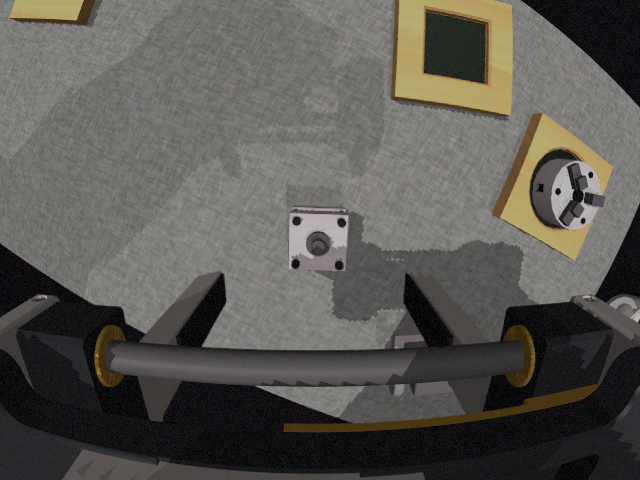

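The collet chuck is seated at (315,240). Tool post stands at (319,240), centred at about (455.5,−81.5) with yaw 24.7°. I'll align and descend.

>>> apply_moves([
  [[0.07,-0.06,-1,-0.35,1],[0,0,-1,0,1],[0,0,-1,0,1],[0,0,-0.9,0,1],[0,0,-0.6,0,1]],
])

```text
time_s: 22.85
ee_pos: [0.4558, -0.0795, 0.0033]
ee_rot: [-0.0, 0.977, 0.215, -0.001]
ft_force: [0.3, -0.4, -0.3]
finger_gap: 1.002
finger_force: 0.0
```

>>> apply_moves([
  [[0,0,-0.26,0,1],[0,0,0,0,0.1],[0,0,0,0,0.1],[0,0,0,0,0.1],[0,0,0,0,0.1]],
])

```text
time_s: 23.35
ee_pos: [0.4567, -0.0807, -0.0008]
ee_rot: [0.0, 0.977, 0.214, 0.001]
ft_force: [-0.7, 0.4, 0.1]
finger_gap: 0.696
finger_force: 0.0
```

>>> apply_moves([
  [[0,0,0,0,0.1],[0,0,0,0,0.1],[0,0,0,0,0.1],[0,0,0,0,0.1],[0,0,0,0,0.1]],
])

```text
time_s: 23.85
ee_pos: [0.4565, -0.0808, -0.0013]
ee_rot: [0.0, 0.977, 0.214, 0.0]
ft_force: [-0.0, -1.7, 2.8]
finger_gap: 0.473
finger_force: 30.0
```

Gripped at 44.5 mm. I'll lift, carry it to (651.5,−114) and turn −1.9°.

>>> apply_moves([
  [[0,0,0.3,0,0.1],[0,0,0.7,0,0.1],[0,0,1,0,0.1],[0.97,-0.17,0,-0.37,0.1],[0.98,-0.17,0,0,0.1]],
])

```text
time_s: 24.35
ee_pos: [0.5056, -0.0891, 0.0496]
ee_rot: [0.0, 0.98, 0.198, 0.0]
ft_force: [1.1, -0.4, -4.6]
finger_gap: 0.466
finger_force: 30.0
```

>>> apply_moves([
  [[0.98,-0.16,0,0,0.1],[0.98,-0.16,0,0,0.1],[0.97,-0.17,0,0,0.1],[0.97,-0.17,0,0,0.1],[0.97,-0.17,0,0,0.1]],
])

```text
time_s: 24.85
ee_pos: [0.6272, -0.1098, 0.0483]
ee_rot: [-0.0, 0.98, 0.199, -0.001]
ft_force: [0.2, -0.6, -4.6]
finger_gap: 0.463
finger_force: 30.0
```

>>> apply_moves([
  [[0.98,-0.16,0,0,0.1],[0,0,0,0,0.1],[0,0,0,0,0.1]],
])

```text
time_s: 25.15
ee_pos: [0.6506, -0.1136, 0.0477]
ee_rot: [-0.0, 0.98, 0.199, -0.001]
ft_force: [-0.6, 0.4, -4.8]
finger_gap: 0.466
finger_force: 30.0
```

```bash
python3 - <<'E'
from h import *
p=look('w11',[])
for o,z in (('tool_post',.088),('block_square',.02)):
  for r in ctrl.regions_of(p,o)[:1]:
    xy=ground(p,contour(r['mask']),z,True)
    print(o,round(r['conf'],2),r['at'],rect(xy))
E
```

```text
(25.2, array([ 650.3, -113.6,   48. ]), np.float64(112.9), 0.465)
  wood [  0  55  85 150] outer (array([658.2, 111.6]), array([104.6,  91.1]), 20.7) hole (array([655.9, 117.3]), array([78.6, 55.5]), 20.9)
tool_post 0.74 [316.1, 296.9] (array([ 653.7, -111.7]), array([51.8, 44.6]), 22.8)
block_square 0.97 [316.3, 219.0] (array([ 665.7, -107.7]), array([ 76.2, 104.9]), 22.4)
```

Tool post yaw is 22.8° and it is centred, so I'll lower it.

>>> apply_moves([
  [[0.03,-0.01,-0.7,0,0.1],[0,0,-0.5,0,0.1],[0,0,-0.24,0,0.1],[0,0,-0.05,0,0.1],[0,0,0,0,0.1]],
])

```text
time_s: 25.8
ee_pos: [0.652, -0.1141, 0.011]
ee_rot: [-0.0, 0.98, 0.199, -0.0]
ft_force: [1.1, 0.0, -3.9]
finger_gap: 0.468
finger_force: 30.0
```

>>> apply_moves([
  [[0,0,-0.04,0,0.1],[0,0,-0.04,0,0.1],[0,0,-0.01,0,0.1],[0,0,0,0,0.1]],
])

```text
time_s: 26.2
ee_pos: [0.6521, -0.1141, 0.0092]
ee_rot: [0.0, 0.98, 0.199, 0.0]
ft_force: [0.4, -0.6, -3.7]
finger_gap: 0.462
finger_force: 30.0
```

>>> apply_moves([
  [[0,0,-0.03,0,0.1],[0,0,-0.02,0,0.1],[0,0,0,0,0.1]],
])

```text
time_s: 26.5
ee_pos: [0.6523, -0.1141, 0.0088]
ee_rot: [0.0, 0.98, 0.199, 0.0]
ft_force: [-3.6, 0.7, 6.3]
finger_gap: 0.466
finger_force: 30.0
```

It's seated. I'll release, rise and go to the tailstock, turning about +85° on the way so the fingers close along its y axis.

>>> apply_moves([
  [[0,0,0,0,0.8],[0,0,0,0,1],[0,0,0,0,1],[0,0,0,0,1],[0,0,0,0,1]],
])

```text
time_s: 27.0
ee_pos: [0.6521, -0.1141, 0.0078]
ee_rot: [0.0, 0.98, 0.199, 0.0]
ft_force: [0.6, 0.2, 0.8]
finger_gap: 0.855
finger_force: 0.0
```

>>> apply_moves([
  [[0,0,0.5,0,1],[0,0,1,0,1],[0,0,1,0,1],[0,0,1,0,1],[0,0,1,0,1]],
])

```text
time_s: 27.5
ee_pos: [0.6521, -0.1141, 0.1225]
ee_rot: [0.0, 0.98, 0.199, 0.0]
ft_force: [-0.4, -0.4, -0.5]
finger_gap: 1.0
finger_force: 0.0
```

```bash
python3 - <<'E'
from h import *
p=look('w12',[])
for o,z in (('tool_post',.052),('block_square',.02)):
  for r in ctrl.regions_of(p,o)[:1]:
    xy=ground(p,contour(r['mask']),z,True)
    print(o,round(r['conf'],2),r['at'],rect(xy))
E
```

```text
(27.55, array([ 653.7, -114.5,  127.2]), np.float64(112.9), 1.002)
  wood [ 41  74  90 121] outer (array([655.7, 118. ]), array([104.6, 104.8]), 20.9) hole (array([655.8, 117.7]), array([78.9, 55.6]), 20.8)
  wood [250 172 130 125] outer (array([ 651.8, -113.8]), array([105.7, 104.7]), 22.6) hole (array([ 648.9, -115.2]), array([64.8, 58.7]), 22.9)
tool_post 0.66 [316.1, 241.7] (array([ 653.5, -113.1]), array([50.3, 44.9]), 22.9)
block_square 0.95 [311.7, 208.1] (array([ 651.7, -113.7]), array([107. , 104.6]), 22.7)
```

>>> apply_moves([
  [[-0.93,-0.36,0.2,1,1],[-0.93,-0.36,0.2,1,1],[-0.93,-0.36,0.2,1,1],[-0.93,-0.36,0.2,1,1],[-0.93,-0.36,0.2,1,1]],
])

```text
time_s: 28.15
ee_pos: [0.5344, -0.1592, 0.1446]
ee_rot: [-0.001, 0.913, 0.408, -0.001]
ft_force: [0.1, -0.7, -0.3]
finger_gap: 1.0
finger_force: 0.0
```

>>> apply_moves([
  [[-0.93,-0.36,0.2,1,1],[-0.93,-0.36,0.2,1,1],[-0.93,-0.36,0.2,1,1],[-0.93,-0.36,0.2,1,1],[-0.93,-0.36,0.2,1,1]],
])

```text
time_s: 28.65
ee_pos: [0.4182, -0.2042, 0.1697]
ee_rot: [-0.001, 0.803, 0.596, -0.0]
ft_force: [1.8, -0.3, 0.2]
finger_gap: 0.999
finger_force: 0.0
```

>>> apply_moves([
  [[0,0,0,1,1],[0,0,0,1,1],[0,0,0,1,1],[0,0,0,1,1],[0,0,0,1,1]],
])

```text
time_s: 29.15
ee_pos: [0.4191, -0.2039, 0.1696]
ee_rot: [-0.001, 0.655, 0.755, -0.0]
ft_force: [0.2, -0.2, 0.3]
finger_gap: 0.998
finger_force: 0.0
```

>>> apply_moves([
  [[0,0,0,1,1],[0,0,0,1,1],[0,0,0,0,1],[0,0,0,0,1]],
])

```text
time_s: 29.55
ee_pos: [0.4193, -0.204, 0.1699]
ee_rot: [-0.0, 0.589, 0.808, -0.0]
ft_force: [0.3, -0.4, 1.1]
finger_gap: 0.997
finger_force: 0.0
```

```bash
python3 - <<'E'
from h import *
p=look('w13',[])
r=ctrl.regions_of(p,'tailstock')[0]; print(r['conf'],r['at'])
m=r['mask']
for z in(.05,.064): print(z,rect(ground(p,contour(m),z,True)))
E
```

```text
(29.6, array([ 419.4, -204. ,  170. ]), np.float64(17.8), 1.001)
  wood [558   0  70  82] outer (array([656.1, 117.1]), array([104.9, 105.8]), 20.9) hole (array([655.1, 117.5]), array([80.8, 55.9]), 21.0)
  wood [504 165  78 101] outer (array([ 651.5, -113.7]), array([105.2, 106.2]), 22.8) hole (array([ 662.1, -111.6]), array([82.6, 62.5]), 21.0)
0.74 [290.2, 241.3]
0.05 (array([ 402.5, -224.4]), array([ 41.2, 114.3]), 29.6)
0.064 (array([ 402.3, -220.6]), array([ 39.3, 109.2]), 29.6)
```

View pics/w13.png

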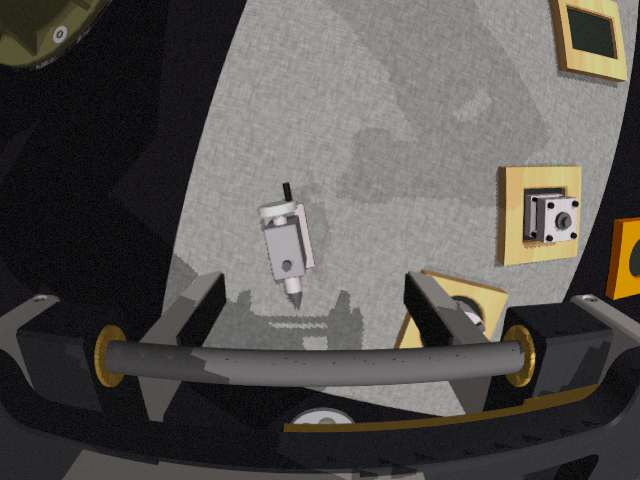

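The tool post is seated (540,215). The tailstock stands upright: casting top around (284,250), handwheel at (278,210), centre tip at (298,308).

```bash
python3 - <<'E'
from h import *
p=ctrl.snapshot('wrist')
def g(uv,z): return (ground(p,uv,z,True)*1000).round(1)
print('tip',g([298,308],.05),'wheel c',g([278,210],.05),'crank',g([287,185],.05))
# casting top: segment grey top face by color
im=p['pixels'].astype(int); print(im[250,284],im[250,272],im[240,304],im[285,292],im[210,278])
b=g([[264,222],[297,218],[304,275],[274,281]],.064); print('corners',b,b.mean(0))
hsv=cv2.cvtColor(p['pixels'],cv2.COLOR_RGB2HSV)
m=(np.abs(im-im[255,290]).max(2)<14).astype(np.uint8); w=np.zeros_like(m); w[215:285,258:306]=1
n,l,st,_=cv2.connectedComponentsWithStats(m*w); i=1+st[1:,4].argmax()
print(st[i],rect(g(contour(l==i),.064)/1000))
cv2.imwrite('pics/w13c.png',cv2.resize(p['pixels'][170:320,230:340,::-1],None,fx=4,fy=4,interpolation=cv2.INTER_CUBIC))
E
```

```text
tip [[ 426.4 -276.7]] wheel c [[ 383.1 -194.8]] crank [[ 384.2 -171.9]]
[175 170 174] [174 169 172] [202 190 194] [210 209 211] [210 209 213]
corners [[ 375.5 -205.4]
 [ 400.7 -193.9]
 [ 420.9 -239.3]
 [ 397.9 -252.6]] [ 398.75 -222.8 ]
[ 264  225   40   60 1376] (array([ 400.8, -228.9]), array([25.7, 52. ]), 28.1)
```

View pics/w13c.png

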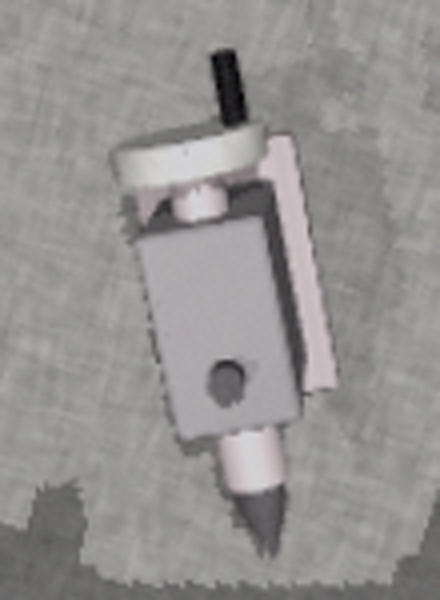

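```bash
python3 - <<'E'
from h import *
from scipy.optimize import least_squares
p=ctrl.snapshot('wrist')
c=np.array([[140,230],[265,215],[300,418],[183,440],[267,555],[297,138],[337,386]])/4+[229.9,169.9]
M=np.array([[-23,-14],[-23,14],[23,14],[23,-14],[59,0],[-32,20],[32,20]])
z=[.064]*4+[.05]+[.014]*2
W=np.array([ground(p,u,h,True)[0]*1000 for u,h in zip(c,z)])
def f(q):
    a=q[2]; return ((M@np.array([[np.cos(a),np.sin(a)],[-np.sin(a),np.cos(a)]])+q[:2])-W).ravel()
r=least_squares(f,[400,-222,-1.1]); print(r.x[:2],np.degrees(r.x[2]),r.fun.reshape(-1,2).round(1)); print(tool())
E
```

```text
[ 399.80992976 -224.86488692] -63.7172069275141 [[-0.5 -0.8]
 [ 0.7  0.7]
 [ 1.  -0.7]
 [-1.6 -0.4]
 [ 0.5 -0. ]
 [-0.2  1.3]
 [ 0.1 -0.1]]
(29.75, array([ 419.5, -204.1,  170.2]), np.float64(17.8), 0.997)
```

The fit is good to about 1 mm: tailstock at (399.8,−224.9), yaw −63.7°, so the closing line goes to 26.3°. I'll shift, turn +8.5°, descend to ee z≈3 mm and grip.

>>> apply_moves([
  [[-0.79,-0.83,0,0.9,1],[0,0,-0.6,0.8,1],[0,0,-1,0,1],[0,0,-1,0,1],[0,0,-1,0,1]],
])

```text
time_s: 30.25
ee_pos: [0.3997, -0.2249, 0.0795]
ee_rot: [0.0, 0.527, 0.85, -0.0]
ft_force: [0.2, -0.5, -0.1]
finger_gap: 0.998
finger_force: 0.0
```

>>> apply_moves([
  [[0,0,-1,0,1],[0,0,-1,0,1],[0,0,-0.7,0,1],[0,0,-0.38,0,1],[0,0,0,0,0.05]],
])

```text
time_s: 30.75
ee_pos: [0.3994, -0.2246, 0.0025]
ee_rot: [-0.001, 0.527, 0.85, 0.0]
ft_force: [0.2, 1.1, 0.7]
finger_gap: 0.948
finger_force: 0.0
```

>>> apply_moves([
  [[0,0,0,0,0.05],[0,0,0,0,0.05],[0,0,0,0,0.05],[0,0,0,0,0.05],[0,0,0,0,0.05]],
])

```text
time_s: 31.25
ee_pos: [0.3999, -0.225, 0.0036]
ee_rot: [0.0, 0.527, 0.85, -0.0]
ft_force: [0.0, 0.0, 0.1]
finger_gap: 0.526
finger_force: 0.0
```

>>> apply_moves([
  [[0,0,0,0,0.05],[0,0,0,0,0.05],[0,0,0,0,0.05],[0,0,0,0,0.05],[0,0,0,0,0.05]],
])

```text
time_s: 31.75
ee_pos: [0.3997, -0.2249, 0.0033]
ee_rot: [-0.0, 0.527, 0.85, -0.0]
ft_force: [-1.0, 1.1, 1.6]
finger_gap: 0.297
finger_force: 29.8
```

```bash
python3 -c "
from h import *
print(tool())"
```

```text
(31.75, array([ 399.7, -224.9,    3.3]), np.float64(26.4), 0.297)
```

Gripped at 27.9 mm. I'll lift and carry it to (655.5, 118.2), turning +84.6°.

>>> apply_moves([
  [[0,0,0.3,0,0.05],[0,0,0.7,0,0.05],[0,0,1,0,0.05],[0.6,0.8,1,1,0.05],[0.6,0.8,0,1,0.05]],
])

```text
time_s: 32.25
ee_pos: [0.4313, -0.1852, 0.0815]
ee_rot: [0.002, 0.45, 0.893, -0.0]
ft_force: [0.9, -0.3, -4.2]
finger_gap: 0.303
finger_force: 29.8
```

>>> apply_moves([
  [[0.6,0.8,0,1,0.05],[0.6,0.8,0,1,0.05],[0.6,0.8,0,1,0.05],[0.6,0.8,0,1,0.05],[0.6,0.8,0,1,0.05]],
])

```text
time_s: 32.75
ee_pos: [0.5051, -0.0839, 0.0784]
ee_rot: [-0.0, 0.245, 0.969, 0.0]
ft_force: [0.1, 0.2, -4.6]
finger_gap: 0.299
finger_force: 29.8
```

>>> apply_moves([
  [[0.6,0.8,0,1,0.05],[0.6,0.8,0,1,0.05],[0.6,0.8,0,1,0.05],[0.6,0.8,0,1,0.05],[0.6,0.8,0,1,0.05]],
])

```text
time_s: 33.25
ee_pos: [0.58, 0.0161, 0.0783]
ee_rot: [-0.0, 0.029, 1.0, 0.0]
ft_force: [0.7, -0.1, -4.8]
finger_gap: 0.298
finger_force: 29.8
```

>>> apply_moves([
  [[0.6,0.8,0,1,0.05],[0.6,0.8,0,1,0.05],[0.6,0.8,0,1,0.05],[0.6,0.8,0,1,0.05],[0.03,0.12,0,0.92,0.05]],
])

```text
time_s: 33.75
ee_pos: [0.6411, 0.1002, 0.078]
ee_rot: [-0.0, -0.185, 0.983, 0.0]
ft_force: [-0.0, -0.1, -3.9]
finger_gap: 0.291
finger_force: 29.8
```

>>> apply_moves([
  [[0,0,0,0,0.05],[0,0,0,0,0.05]],
])

```text
time_s: 33.95
ee_pos: [0.6401, 0.0979, 0.0781]
ee_rot: [-0.0, -0.181, 0.983, 0.0]
ft_force: [0.3, -0.5, -5.0]
finger_gap: 0.299
finger_force: 29.8
```

```bash
python3 - <<'E'
from h import *
p=look('w14',[])
for o,z in (('tailstock',.129),('block_oblong',.02)):
  for r in ctrl.regions_of(p,o)[:1]:
    xy=ground(p,contour(r['mask']),z,True)
    print(o,round(r['conf'],2),r['at'],rect(xy))
E
```

```text
(34.0, array([640.2,  97.7,  78.3]), np.float64(110.9), 0.297)
  wood [464 181 131 144] outer (array([583.7, 267.6]), array([104.7, 104.6]), 9.5) hole (array([586.3, 277.9]), array([82.1, 57.6]), 77.4)
tailstock 0.58 [316.4, 280.3] (array([620.4,  90.4]), array([72.5, 33.2]), 21.3)
block_oblong 0.84 [371.9, 241.5] (array([631.1, 141.3]), array([79.4, 43.1]), 20.8)
```

One translation row was missing. I'll make it up with (0.61, 0.82), then check before lowering.

>>> apply_moves([
  [[0.61,0.82,0,0,0.05],[0,0,-0.7,0,0.05],[0,0,-0.5,0,0.05],[0,0,0,0,0.05]],
])

```text
time_s: 34.5
ee_pos: [0.6544, 0.118, 0.046]
ee_rot: [-0.002, -0.182, 0.983, 0.0]
ft_force: [0.6, 0.0, -3.8]
finger_gap: 0.297
finger_force: 29.8
```

```bash
python3 - <<'E'
from h import *
p=look('w15',[])
for o,z in (('tailstock',.099),('block_oblong',.02)):
  for r in ctrl.regions_of(p,o)[:1]:
    xy=ground(p,contour(r['mask']),z,True)
    print(o,round(r['conf'],2),r['at'],rect(xy))
t=ctrl.snapshot('top')
r=ctrl.regions_of(t,'block_oblong')
for q in r[:1]: print('top',q['conf'],rect(ground(t,contour(q['mask']),.02)))
E
```

```text
(34.55, array([655.1, 118. ,  47.4]), np.float64(111.0), 0.294)
tailstock 0.94 [315.8, 280.9] (array([634.1, 110.5]), array([71.9, 32.7]), 22.3)
block_oblong 0.85 [301.8, 215.9] (array([652.3,  94.8]), array([84.3, 63.1]), 20.8)
```

>>> apply_moves([
  [[0,0,-0.7,0,0.05],[0,0,-0.4,0,0.05],[0,0,-0.14,0,0.05],[0,0,-0.05,0,0.05],[0,0,0,0,0.05]],
])

```text
time_s: 35.25
ee_pos: [0.656, 0.1186, 0.0165]
ee_rot: [0.0, -0.182, 0.983, -0.0]
ft_force: [0.0, -0.1, -4.5]
finger_gap: 0.299
finger_force: 29.8
```

>>> apply_moves([
  [[0,0,-0.03,0,0.05],[0,0,-0.03,0,0.05],[0,0,0,0,0.05]],
])

```text
time_s: 35.55
ee_pos: [0.6559, 0.1186, 0.0147]
ee_rot: [0.0, -0.182, 0.983, -0.0]
ft_force: [0.3, 0.9, -5.2]
finger_gap: 0.299
finger_force: 29.8
```

>>> apply_moves([
  [[0,0,-0.03,0,0.05],[0,0,-0.03,0,0.05],[0,0,0,0,0.05]],
])

```text
time_s: 35.85
ee_pos: [0.6559, 0.1186, 0.0133]
ee_rot: [0.0, -0.182, 0.983, -0.0]
ft_force: [-1.5, -0.3, -0.9]
finger_gap: 0.297
finger_force: 29.8
```

On the felt. I'll release, rise and do a final check.

>>> apply_moves([
  [[0,0,-0.02,0,0.05],[0,0,0,0,0.6],[0,0,0,0,0.8],[0,0,0,0,0.8],[0,0,0,0,0.8]],
])

```text
time_s: 36.35
ee_pos: [0.6559, 0.1186, 0.0125]
ee_rot: [0.0, -0.182, 0.983, -0.0]
ft_force: [0.1, 0.1, -0.7]
finger_gap: 0.599
finger_force: 0.0
```

>>> apply_moves([
  [[0,0,0,0,0.8],[0,0,0.5,0,0.8],[0,0,1,0,0.8],[0,0,1,0,0.8],[0,0,1,0,0.8]],
])

```text
time_s: 36.85
ee_pos: [0.6559, 0.1186, 0.1021]
ee_rot: [0.0, -0.182, 0.983, -0.0]
ft_force: [0.1, 1.3, -0.4]
finger_gap: 0.805
finger_force: 0.0
```

>>> apply_moves([
  [[0,0,1,0,0.8],[-0.8,0,1,0,0.8],[-0.8,0,1,0,0.8],[-0.8,0,0,0,0.8],[0,0,0,0,0.8]],
])

```text
time_s: 37.35
ee_pos: [0.5948, 0.1188, 0.1773]
ee_rot: [0.001, -0.183, 0.983, -0.0]
ft_force: [0.4, -0.4, -0.0]
finger_gap: 0.796
finger_force: 0.0
```

```bash
python3 - <<'E'
from h import *
print(tool())
for cam,f in(('wrist',True),('top',False),('scene',False)):
    p=ctrl.snapshot(cam); cv2.imwrite(f'pics/end_{cam}.png',p['pixels'][:,:,::-1])
    for o,z in (('jaw_chuck',.044),('collet_chuck',.042),('tool_post',.052),('tailstock',.06),('file',.01),('eye_tub',.05)):
        for r in ctrl.regions_of(p,o)[:1]: print(cam,o,round(r['conf'],2),np.round(r['at']),rect(ground(p,contour(r['mask']),z,f)))
E
```

```text
(37.35, array([594.8, 118.8, 177.3]), np.float64(111.0), 0.796)
wrist jaw_chuck 0.9 [ 15. 111.] (array([ 586. , -239.5]), array([63.9, 62.4]), 21.4)
wrist collet_chuck 0.94 [457. 264.] (array([581.4, 263.4]), array([62.1, 43.4]), 76.5)
wrist tool_post 0.56 [ 88. 195.] (array([ 645.7, -104. ]), array([45.3, 67.2]), 23.9)
wrist tailstock 0.79 [291. 287.] (array([654.3, 121.8]), array([112.4,  39.1]), 24.5)
wrist file 0.89 [592. 211.] (array([474.1, 440.7]), array([172.5,  25.4]), 25.3)
top jaw_chuck 0.75 [435. 226.] (array([ 591.1, -262.3]), array([61.2, 65.4]), 42.8)
top collet_chuck 0.63 [242. 238.] (array([579.3, 264.3]), array([45.5, 42.3]), 45.6)
top tool_post 0.66 [376. 206.] (array([ 646.6, -111. ]), array([48.2, 50.7]), 24.3)
top tailstock 0.72 [377. 207.] (array([ 645.3, -111.3]), array([47.7, 47.9]), 24.3)
top file 0.65 [377. 208.] (array([ 655.9, -115.7]), array([49.9, 50.2]), 22.9)
top eye_tub 0.7 [506. 254.] (array([ 513.4, -459.9]), array([116. , 105.6]), 89.4)
scene jaw_chuck 0.78 [213. 291.] (array([ 606.6, -271.1]), array([61. , 89.8]), 68.0)
scene collet_chuck 0.69 [394. 191.] (array([590.2, 257. ]), array([45.3, 88.1]), 47.7)
scene tool_post 0.97 [281. 275.] (array([ 667.1, -124.6]), array([59.9, 68.3]), 23.5)
scene tailstock 0.66 [368. 230.] (array([664.6, 100.8]), array([103.5,  89.7]), 22.9)
scene file 0.78 [410. 155.] (array([485.3, 442.9]), array([189.3,  27.2]), 25.7)
scene eye_tub 0.9 [116. 314.] (array([ 527.3, -459.9]), array([147. , 111.7]), 7.0)
```

```bash
python3 -c "
from station import ctrl
print(ctrl.job_done())"
```

```text
the job is handed in; nothing more can be done
None
```

All four parts were set down upright on the felt in their own wooden blocks, with the file and the tub untouched, and the job was handed in at about 37 s; the jaw chuck shifted about 5 mm on the mat in a first grip that closed too high, and the tailstock's seat was checked by force and camera measurements only because the picture limit was used up.

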